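# Slide the pepper mill home without tipping it

### The job

Push the tall wooden pepper mill that stands in the middle of the worktop (not the one by the wall) across the worktop into the empty bay of the low wooden condiment station, the bay with the round cork mark, until it is fully home against the back rail. Push it low on its body so that it slides standing upright; do not pick it up or tip it over. Leave the salt shaker, kitchen timer, spice jar and ramekin where they are.

Things in the scene. Friction and masses are not known exactly. Their poses are not given: they have to be found in the camera images.
- pepper_mill: Loose mill of turned wood on the open worktop before the station (its twin by the wall is not meant), 145 mm tall, round foot 58 mm across, slightly waisted, 50 mm head from 105 to 134 mm up, small knob on top; about 0.18 kg. For pushing, a cylinder 58 mm across. Origin at the centre of its underside, z up. A push higher than about 40 mm above the worktop may tip it; the lower the better.
- station: Low brown wood fence fixed to the worktop, 28 mm high, no floor: back rail and three 10 mm walls make two bays 70 mm wide, open in front. Origin on the worktop under the middle wall; x points from open front to back rail, y along the rail to the left of that, z up. Bay centre lines y = +40 and -40 mm; rail's inner face x = +30, front ends of walls x = -17 mm. Mill fully home: centre at x about 0 to +1 mm.
- home_mark: Round flat mark (cork-coloured, dark rim, 52 mm across, under 1 mm thick, nothing to catch on) on the worktop in the empty bay. Origin at its centre, which is where the pepper mill's centre belongs: x = 0, y = +40 or -40 mm in the station's frame.
- salt_shaker: Salt shaker, glass with a grey domed top, 44 mm across, 90 mm tall, loose, standing in the other bay. Origin at the centre of its underside. To be left alone.
- kitchen_timer: White wind-up kitchen timer, 58 mm across, 42 mm tall, loose, beside the end of the station. Origin at the centre of its underside. To be left alone.
- spice_jar: Square glass spice jar with a grey cap and pinkish contents, 46 x 46 mm, 96 mm tall, loose, behind the station. Origin at the centre of its underside. To be left alone. (A wall cabinet hangs over the back of the worktop, its underside 0.47 m up, its front about 0.73 m ahead of the robot base: keep the wrist clear of it.)
- ramekin: Small white ramekin, 66 mm across, 34 mm tall, loose, behind the station. Origin at the centre of its underside. To be left alone.
There are look-alikes about, which are no part of the job. Of the things shaped like the pepper_mill, the wood one is meant.

How it is judged (in metres and radians):
At the end, for the whole second after the job is handed in: The pepper mill stands upright (within 0.08 rad) and at rest on the worktop in the marked bay, within 8 mm of touching the back rail (x within 8 mm of 0 in the station's frame) and within 14 mm of the mark's centre; the four other things stand within 20 mm of where they were (x of pepper_mill in the frame of station between -0.008 and 0.008 m and horizontal distance between pepper_mill and home_mark below 0.014 m and angle between pepper_mill's own z axis and vertical below 0.08 rad and height (world z) of pepper_mill below 0.005 m and linear speed of pepper_mill below 0.02 m/s and distance of each of salt_shaker, kitchen_timer, spice_jar, ramekin from where it was at the start of the episode below 0.02 m).
It fails at once if the pepper mill is lifted off the worktop (more than 15 mm) (height (world z) of pepper_mill above 0.015 m).
It fails at once if the pepper mill is tipped (more than 0.35 rad) (angle between pepper_mill's own z axis and vertical above 0.35 rad).
It fails at once if the salt shaker, timer, spice jar or ramekin is shifted more than 20 mm or knocked over (distance of any of salt_shaker, kitchen_timer, spice_jar, ramekin from where it was at the start of the episode above 0.02 m or angle between any of salt_shaker, kitchen_timer, spice_jar, ramekin's own z axis and vertical above 0.35 rad).
It also fails if it takes over 48 s, if anything falls off the work surface, if the arm or the gripper's body presses on something with over 40 N, if the wrist force passes 120 N, or if a joint passes its speed limit or range.

### The arm

A 7-joint arm with a two-finger parallel gripper is mounted at the origin on a cart in front of the work surface, level with it; the furniture and walls round the work are solid. World frame = base frame: x ahead of the robot, y to its left, z up, the work surface at z = 0. Lengths are in m, angles in degrees, forces in N, time in s.
With the tool pointing down it reaches from about 0.425 to 0.875 m from the base axis. Payload 4.7 kg.
Tool frame: the origin (TCP) lies between the finger pads; the fingertips stand 8 mm ahead of it and the grasp point (between the pads) lies 11 mm behind it; x points along the fingers, z is the direction in which the jaws open and shut, and the axes are right-handed (so a half turn about x gives the same grasp; the last joint's range is limited). The gripper opens to 87 mm and grips with 3 to 60 N. Pads are 19 mm wide; open, the fingers measure 117 mm over their backs; the gripper's body (75 mm by 190 mm) begins 51 mm behind the grasp point.
Start: joints at [65.724, 18.392, -4.016, 83.108, 1.295, 78.541, -3.26], TCP at [0.276, -0.589, 0.207] pointing down, gripper open.
Joint ranges: [-163.93, 163.93], [-17.29, 119.83], [-79.2, 71.16], [3.27, 140.29], [-89.18, 269.18], [5.43, 117.66], [-154.24, 154.24]. Speed limits (degrees/s): [147.25, 147.25, 180, 180, 180, 180, 180].

### API

Orientations are given as [roll, pitch, yaw] about the fixed x, y, z axes, in that order (R = Rz(yaw) Ry(pitch) Rx(roll)).
In Python, from cell import telemetry, vision, sign_off gives the robot as it stands. The module is installed in compiled form; this text tells all that it offers.
- The arm moves only by the tool drive_tool, never from a script. Its arguments are lists of equal length, an entry for each row: "offset": the shift along the tool's x, y, z in m, a list of three; "angular": the turn, a rotation vector about the tool's x, y, z in rad, a list of three. A call has 1 to 10 rows; each row is the pose to reach, as a shift and turn from the pose measured when the call began, along the tool's axes at that moment; what a row does not reach only later rows make up. A row lasts 1/8 s, in which the tool goes at most 62.5 mm and 10.7 degrees, less where a joint would pass 70% of its speed; a pose out of reach is approached as far as the arm can. A call with a gripper value outside its range is refused whole. "fingers" is the closure, from -1 (fully open) to 1 (shut), set as the call begins (left out, the last holds). The fingers move at their own pace and stop on an object; "squeeze" is the grip in N (left out, the last holds). Time passes only in rows, so rows that repeat a pose let the fingers close. It gives the time, the measured TCP pose, the force and the opening at its end, in the units of the state.
- telemetry.get_obs(): the state, without advancing time (a new reading comes with each control period).
- vision.read_camera(name): name is "scene" or "top"; returns a dict with "pixels" (480x640x3 uint8, red, green, blue), "intrinsics" (3x3 intrinsics, pixels), "distortion" ([k1, k2, p1, p2, k3] as OpenCV has them; the pictures are not rectified), "world_from_camera" (4x4, takes a point from camera to world coordinates). Camera axes: x right, y up, looking along -z (the intrinsics and any distortion apply to the point x, -y, -z); pixel columns grow to the right and rows downward; lengths in m; the calibration is good to about 2 mm. A picture is of the moment at which its call begins. There is no depth.
- sign_off(): hands the job in, once; it reports no verdict.
The state is a dict: "time_s": time; "qpos": joint angles; "joint_velocities": joint speeds; "effort": joint torques, N m; "tool_pos": TCP position; "tool_rot": TCP orientation; "force": force on the tool from outside, world axes, zero at the start; "wrist_torque": the same for the moment, N m; "grip_width": finger opening in m.
Only numpy, scipy, OpenCV 4.12 (cv2) and the standard library are available. Lean on these libraries where they do the work, as an engineer would, in place of code of your own. Each camera call takes 0.05 s, during which the arm holds its last target.

## Working session

There is one attempt and no reset: what is moved stays moved. The work goes in short steps, Python scripts to look and compute and a tool call to move; the robot and the scene stay as the last step left them, time stands still between calls to the robot, and variables do not carry over. Pictures are saved under pics/ and viewed, and the job is handed in when it is done.

Besides the shell and the picture viewer there is one more tool, called by a JSON object that holds its "method" and its "body". drive_tool: Moves the arm, as the interface text tells. Its arguments: {"type":"object","properties":{"offset":{"type":"array"},"angular":{"type":"array"},"fingers":{"type":"number"},"squeeze":{"type":"number"}},"required":["offset","angular"]}

```bash
mkdir -p pics
cat > h.py <<'E'
import numpy as np,cv2,pickle
from cell import telemetry,vision,sign_off
def ray(c,uv):
    p=cv2.undistortPoints(np.array([[uv]],float),np.array(c["intrinsics"],float),np.array(c["distortion"],float))[0,0]
    T=np.array(c["world_from_camera"]); d=T[:3,:3]@np.array([p[0],-p[1],-1.]); return T[:3,3],d
def onz(c,uv,z):
    o,d=ray(c,uv); return o+d*(z-o[2])/d[2]
def proj(c,P):
    T=np.linalg.inv(np.array(c["world_from_camera"])); q=T[:3,:3]@np.array(P)+T[:3,3]
    r,_=cv2.projectPoints(np.array([[q[0],-q[1],-q[2]]]),np.zeros(3),np.zeros(3),np.array(c["intrinsics"],float),np.array(c["distortion"],float)); return r[0,0]
def snap(n,tag):
    c=vision.read_camera(n); cv2.imwrite(f"pics/{tag}.png",np.array(c["pixels"])[:,:,::-1]); pickle.dump(c,open(f"{tag}.pkl","wb")); return c
E
python3 - <<'E'
from h import *
for n in("scene","top"):
    c=snap(n,n+"0"); print(n,np.round(c["world_from_camera"],3).tolist(),np.round(c["intrinsics"],1).tolist(),c["distortion"])
print(telemetry.get_obs())
E
```

```text
scene [[0.692, 0.492, -0.529, 0.106], [-0.722, 0.451, -0.525, -0.355], [-0.02, 0.745, 0.667, 0.606], [0.0, 0.0, 0.0, 1.0]] [[553.3, 0.0, 325.5], [0.0, 553.3, 236.9], [0.0, 0.0, 1.0]] [-0.16611457  0.          0.          0.          0.        ]
top [[-0.021, 0.988, -0.153, 0.397], [-1.0, -0.024, -0.016, 0.086], [-0.019, 0.153, 0.988, 1.0], [0.0, 0.0, 0.0, 1.0]] [[594.5, 0.0, 311.9], [0.0, 594.5, 240.1], [0.0, 0.0, 1.0]] [0.01687749 0.         0.         0.         0.        ]
{'time_s': 0.1, 'qpos': array([65.72521058, 18.43373946, -4.01487395, 83.16741531,  1.29515706,
       78.54028224, -3.25905934]), 'joint_velocities': array([-0.03177409, -0.13855124,  0.03686049, -0.18486821, -0.0788271 ,
       -0.00199007,  0.13701343]), 'effort': array([ 5.37917531e-04, -4.92570591e+01, -4.05446347e-01, -3.13397670e+01,
       -6.41680718e-02,  3.95071541e-02,  4.52867482e-05]), 'tool_pos': array([ 0.27528077, -0.58826384,  0.20628733]), 'tool_rot': array([-176.56289619,   89.90362547,  118.52182475]), 'force': array([ 0.20798244, -0.63272895, -0.09007117]), 'wrist_torque': array([0.06305553, 0.06527557, 0.02446788]), 'grip_width': 0.08701541079189674}
```

View pics/scene0.png

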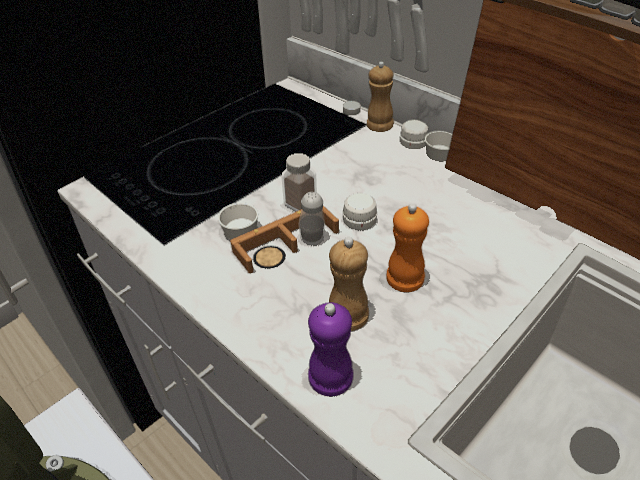

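View pics/top0.png

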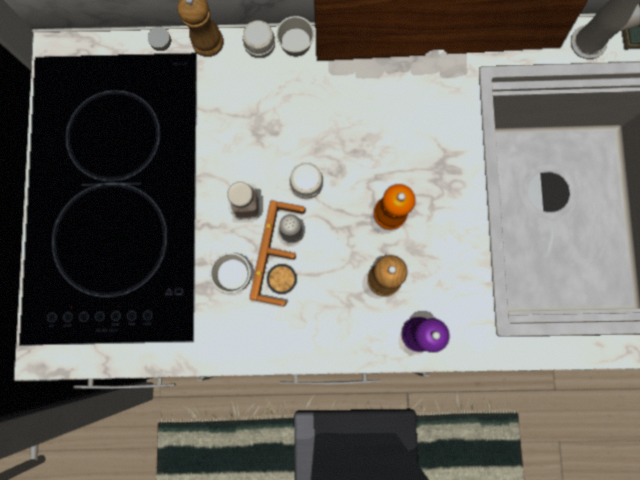

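Both views show the station at top pixels (250–305, 200–305), open towards -y. The cork mark is at (282,278), the wooden mill at about (388,278), the orange look-alike at (397,207) and the purple one at (428,335).

Run:
```python
from h import *
c=pickle.load(open("top0.pkl","rb")); s=pickle.load(open("scene0.pkl","rb"))
t=cv2.imread("pics/top0.png")[180:370,210:470]; cv2.imwrite("pics/tc.png",cv2.resize(t,None,fx=3,fy=3,interpolation=2))
t=cv2.imread("pics/scene0.png")[170:400,210:450]; cv2.imwrite("pics/sc.png",cv2.resize(t,None,fx=2.5,fy=2.5,interpolation=2))
# scene/top rays
print(onz(c,(282,278.5),0),onz(s,(269,257),0))
```

```text
[0.48771603 0.15334316 0.        ] [0.49101566 0.15404644 0.        ]
```

View pics/tc.png

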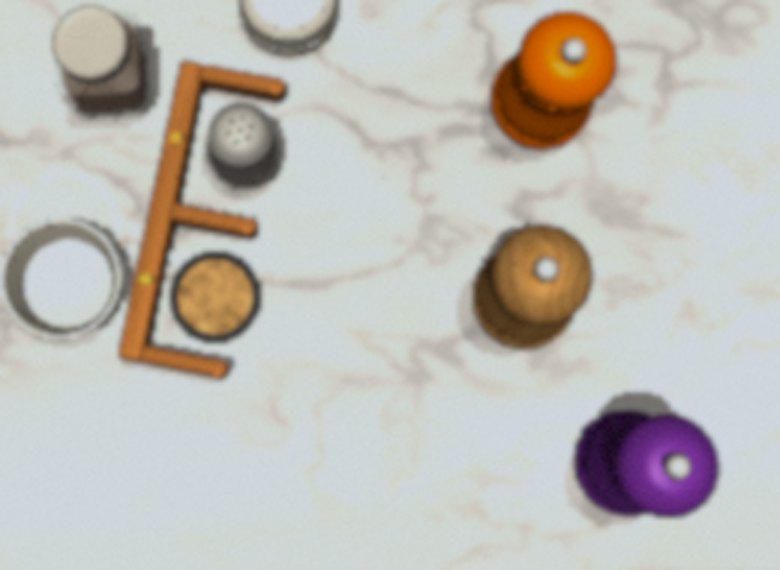

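View pics/sc.png

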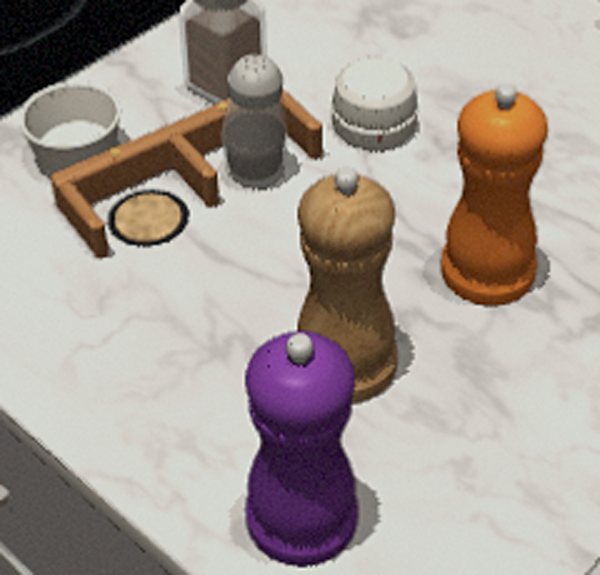

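```bash
cat > g.py <<'E'
from h import *
def tri(A,B):
    (o1,d1),(o2,d2)=A,B
    d1=d1/np.linalg.norm(d1);d2=d2/np.linalg.norm(d2)
    k=np.linalg.lstsq(np.c_[d1,-d2],o2-o1,rcond=None)[0]
    p,q=o1+k[0]*d1,o2+k[1]*d2
    return (p+q)/2,np.linalg.norm(p-q)
E
python3 - <<'E'
from g import *
c=pickle.load(open("top0.pkl","rb")); s=pickle.load(open("scene0.pkl","rb"))
T=lambda u,v:(210+u/3,180+v/3)
S=lambda u,v:(210+u/2.5,170+v/2.5)
for n,a,b in (("wood",(547,269),(347,180)),("orange",(574,50),(507,97)),("purple",(678,466),(300,348))):
    print(n,tri(ray(c,T(*a)),ray(s,S(*b))))
P=[onz(c,T(*p),.028)[:2] for p in((188,62),(122,357),(285,90),(257,228),(228,369))]
print(np.round(P,4))
r=P[0]-P[1];print("rail len",np.linalg.norm(r),"dir deg",np.degrees(np.arctan2(r[1],r[0])))
r=P[2]-P[4];print("fronts",np.linalg.norm(r),np.degrees(np.arctan2(r[1],r[0])))
print("mark",onz(c,T(216,295.5),0),onz(s,S(149,217),0))
# feet: bottom-most visible in scene: wood right edge etc; orange foot
for n,p in(("wood foot L top",(474,290)),("wood foot bottom",(522,348)),("orange",(535,147)),("orangeL",(492,105)),("purpleL",(576,462)),("timer",(290,55))): print(n,onz(c,T(*p),.005))
E
```

```text
wood (array([ 0.48531771, -0.01724397,  0.141351  ]), np.float64(0.0032309351802974062))
orange (array([ 0.59333554, -0.03528761,  0.13982439]), np.float64(0.0033255241538501373))
purple (array([ 0.39030778, -0.07509558,  0.1407443 ]), np.float64(0.002988475094766369))
[[0.6161 0.1654]
 [0.4528 0.2031]
 [0.5988 0.1115]
 [0.5218 0.1284]
 [0.445  0.1454]]
rail len 0.1675827778094203 dir deg -13.006564262964895
fronts 0.1574762602067191 -12.435824271666213
mark [0.48771603 0.15334316 0.        ] [0.49197167 0.15368392 0.        ]
wood foot L top [0.48709091 0.00877728 0.005     ]
wood foot bottom [ 0.45424054 -0.01666701  0.005     ]
orange [ 0.56724137 -0.02846379  0.005     ]
orangeL [ 0.59199228 -0.00512338  0.005     ]
purpleL [ 0.39120854 -0.04375384  0.005     ]
timer [0.62390132 0.10890014 0.005     ]
```

```bash
cat >> g.py <<'E'
from scipy.spatial.transform import Rotation as Ro
def cur():
    o=telemetry.get_obs(); return np.array(o["tool_pos"]),Ro.from_euler("xyz",o["tool_rot"],degrees=True),o
def tgt(az,a,s):
    az,a=np.radians([az,a]); h=np.array([np.cos(az),np.sin(az),0]); k=np.array([0,0,1.])
    x=h*np.cos(a)-k*np.sin(a); z=s*(h*np.sin(a)+k*np.cos(a)); return Ro.from_matrix(np.c_[x,np.cross(z,x),z])
def plan(tip,az,a,s):   # tip = axis point of fingertips, world
    p,R,o=cur(); T=tgt(az,a,s); g=np.array(tip)-0.008*T.as_matrix()[:,0]
    rel=(R.inv()*T).as_rotvec()
    print("off",np.round(R.inv().apply(g-p),4),"ang",np.round(rel,4),"deg",np.degrees(np.linalg.norm(rel)).round(1),"dist",np.linalg.norm(g-p).round(3))
E
python3 - <<'E'
from g import *
p,R,o=cur(); print(R.as_matrix().round(3))
for s in(1,-1): plan((.486,-.25,.22),94,45,s)
E
```

```text
[[-0.001  0.906  0.424]
 [ 0.001  0.424 -0.906]
 [-1.    -0.    -0.002]]
off [-0.019   0.3322 -0.2118] ang [-2.5831 -0.1996  1.0674] deg 160.5 dist 0.394
off [-0.019   0.3322 -0.2118] ang [0.3486 0.7747 0.1448] deg 49.4 dist 0.394
```

{"method": "drive_tool", "body": {"offset": [[-0.019, 0.05, -0.03], [-0.019, 0.1, -0.06], [-0.019, 0.15, -0.095], [-0.019, 0.2, -0.127], [-0.019, 0.25, -0.159], [-0.019, 0.29, -0.185], [-0.019, 0.332, -0.212], [-0.019, 0.332, -0.212], [-0.019, 0.332, -0.212]], "angular": [[0.05, 0.11, 0.02], [0.1, 0.22, 0.04], [0.15, 0.33, 0.062], [0.2, 0.44, 0.083], [0.25, 0.55, 0.104], [0.3, 0.66, 0.125], [0.349, 0.775, 0.145], [0.349, 0.775, 0.145], [0.349, 0.775, 0.145]], "fingers": 1, "squeeze": 20}}

```text
time_s: 1.23
tool_pos: [0.4856, -0.2562, 0.2252]
tool_rot: [-179.9, 45.0, 94.0]
force: [-0.4, -0.1, 0.5]
grip_width: 0.0055
```

Run:
```python
from g import *
snap("scene","s1");snap("top","t1")
print(telemetry.get_obs()["qpos"].round(0))
plan((.486,-.135,.026),94,45,-1)
```

```text
[ 52.  31. -11.  76. -25. 105. -45.]
off [0.2194 0.0086 0.055 ] ang [-0.0013  0.0018 -0.0014] deg 0.1 dist 0.226
```

View pics/s1.png

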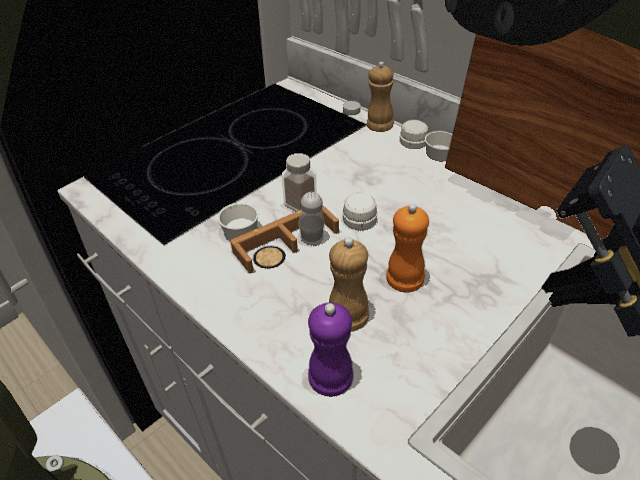

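View pics/t1.png

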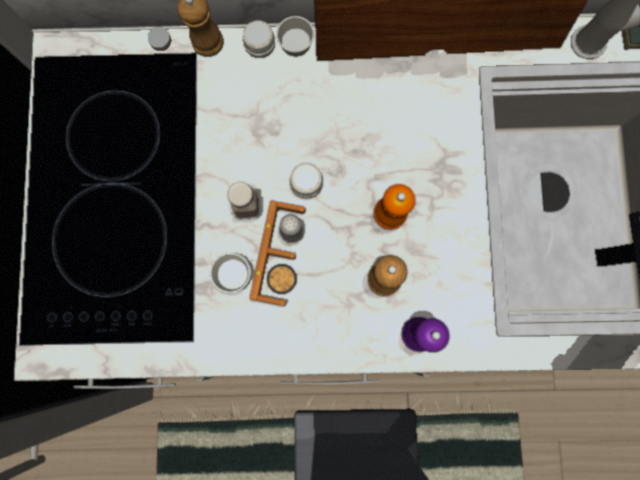

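Run:
```python
from g import *
c=pickle.load(open("top0.pkl","rb")); s=pickle.load(open("scene0.pkl","rb"))
for n in ("top0","scene0"):
    im=cv2.imread(f"pics/{n}.png"); r=im[290:350,460:540] if n=="top0" else im[400:470,390:490]
    cv2.imwrite(f"pics/r_{n}.png",cv2.resize(r,None,fx=6,fy=6,interpolation=2))
a=cv2.imread("pics/r_top0.png");b=cv2.imread("pics/r_scene0.png");h=max(a.shape[0],b.shape[0])
a=cv2.copyMakeBorder(a,0,h-a.shape[0],0,0,0);b=cv2.copyMakeBorder(b,0,h-b.shape[0],0,0,0)
cv2.imwrite("pics/r.png",cv2.resize(np.hstack([a,b]),None,fx=.7,fy=.7));print(onz(c,(484,190),0),onz(c,(496,330),0))
```

```text
[ 0.6318789  -0.19507469  0.        ] [ 0.39466637 -0.19927333  0.        ]
```

View pics/r.png

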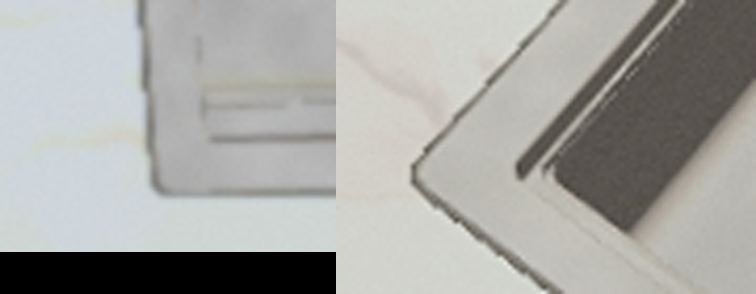

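{"method": "drive_tool", "body": {"offset": [[0.05, 0.002, 0.012], [0.1, 0.004, 0.025], [0.15, 0.006, 0.037], [0.19, 0.008, 0.047], [0.212, 0.0086, 0.053], [0.219, 0.0086, 0.055], [0.219, 0.0086, 0.055]], "angular": [[0, 0, 0], [0, 0, 0], [0, 0, 0], [0, 0, 0], [0, 0, 0], [0, 0, 0], [0, 0, 0]]}}

```text
time_s: 2.2
tool_pos: [0.4865, -0.142, 0.0325]
tool_rot: [179.9, 45.2, 93.8]
force: [0.1, 0.2, -0.5]
grip_width: 0.0005
```

Run:
```python
from g import *
snap("scene","s2");snap("top","t2")
p,R,o=cur();print(p,p+.008*R.as_matrix()[:,0],R.as_matrix()[:,0])
plan((.486,-.055,.026),94,45,-1)
```

```text
[ 0.48705461 -0.14251605  0.03291799] [ 0.48668919 -0.13689266  0.02723961] [-0.04567667  0.70292308 -0.70979771]
off [ 0.0585  0.0048 -0.0571] ang [-0.0011  0.0038 -0.0035] deg 0.3 dist 0.082
```

View pics/s2.png

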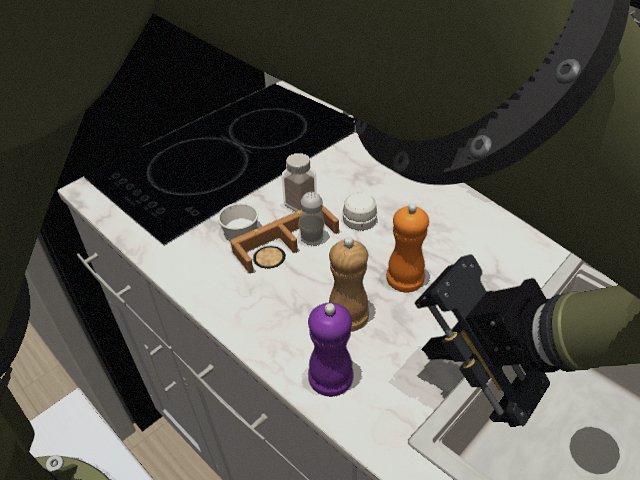

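View pics/t2.png

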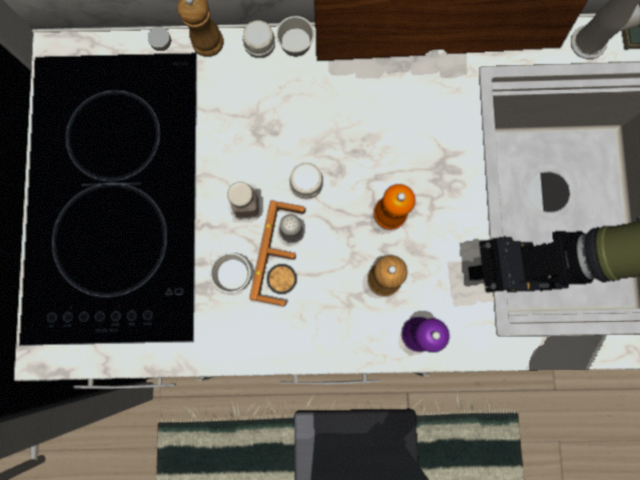

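Run:
```python
from g import *
plan((.4875,-.066,.0265),94,45,-1)
```

```text
off [ 0.0503  0.0056 -0.0496] ang [-0.0011  0.0038 -0.0035] deg 0.3 dist 0.071
```

{"method": "drive_tool", "body": {"offset": [[0.012, 0.002, -0.012], [0.024, 0.004, -0.024], [0.036, 0.0056, -0.036], [0.046, 0.0056, -0.0455], [0.05, 0.0056, -0.0496], [0.05, 0.0056, -0.0496]], "angular": [[0, 0.004, -0.003], [0, 0.004, -0.003], [0, 0.004, -0.003], [0, 0.004, -0.003], [0, 0.004, -0.003], [0, 0.004, -0.003]]}}

```text
time_s: 3.05
tool_pos: [0.4878, -0.0716, 0.0324]
tool_rot: [-180.0, 45.0, 94.0]
force: [-0.2, -0.7, -0.3]
grip_width: 0.0006
```

Run:
```python
from g import *
snap("scene","s3");snap("top","t3")
p,R,o=cur();print(p+.008*R.as_matrix()[:,0],o["force"])
a=cv2.imread("pics/t3.png")[170:370,340:540];b=cv2.imread("pics/s3.png")[180:380,290:490]
cv2.imwrite("pics/v3.png",np.hstack([cv2.resize(x,(400,400),interpolation=2) for x in(a,b)]))
plan((.4843,-.016,.0265),94,45,-1)
```

```text
[ 0.48765381 -0.06694319  0.02659521] [ 0.24610908  0.24436504 -1.14889213]
off [ 0.0361  0.0001 -0.036 ] ang [-0.0017  0.0005 -0.0011] deg 0.1 dist 0.051
```

View pics/v3.png

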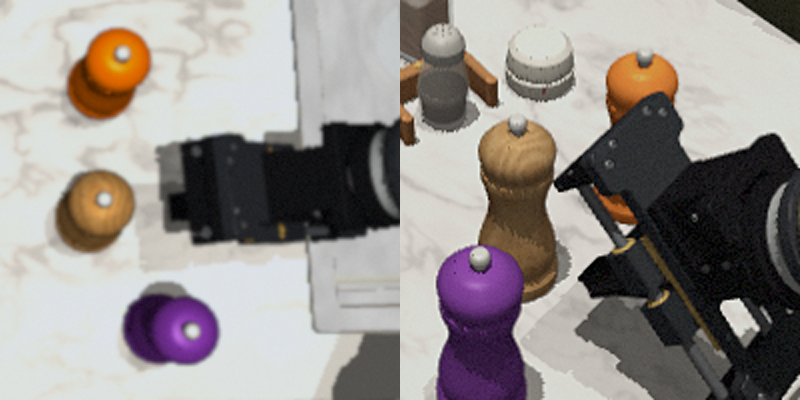

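{"method": "drive_tool", "body": {"offset": [[0.004, 0, -0.004], [0.008, 0, -0.008], [0.0115, 0, -0.0115], [0.015, 0, -0.015], [0.0185, 0, -0.0185], [0.022, 0, -0.022], [0.022, 0, -0.022]], "angular": [[0, 0, 0], [0, 0, 0], [0, 0, 0], [0, 0, 0], [0, 0, 0], [0, 0, 0], [0, 0, 0]]}}

```text
time_s: 4.03
tool_pos: [0.4858, -0.041, 0.0323]
tool_rot: [-180.0, 45.0, 94.0]
force: [0.5, -0.1, -0.1]
grip_width: 0.0003
```

```bash
cat > look.py <<'E'
from g import *
import sys
def look(k):
    s=snap("scene",f"s{k}");t=snap("top",f"t{k}")
    p,R,o=cur();print("tip",p+.008*R.as_matrix()[:,0],o["force"],o["time_s"])
    a=cv2.imread(f"pics/t{k}.png")[170:370,220:460];b=cv2.imread(f"pics/s{k}.png")[170:370,210:450]
    cv2.imwrite(f"pics/v{k}.png",np.vstack([cv2.resize(x,(720,600),interpolation=2) for x in(a,b)])) if 0 else cv2.imwrite(f"pics/v{k}.png",np.hstack([cv2.resize(x,(400,333),interpolation=2) for x in(a,b)]))
    return s,t
E
python3 -c "
from look import *
look(4)"
```

```text
tip [ 0.48558016 -0.03602509  0.02657514] [-0.2504639   0.10351979 -0.27095319] 4.125
```

View pics/v4.png

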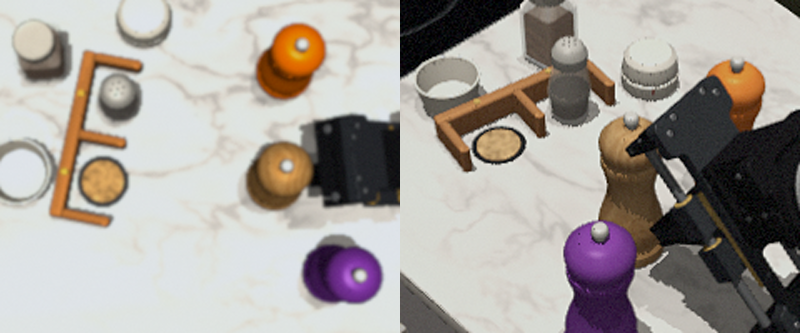

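Run:
```python
from g import *
a=cv2.imread("pics/t4.png")[220:320,340:460];b=cv2.imread("pics/s4.png")[225:345,310:430]
cv2.imwrite("pics/z4.png",np.hstack([cv2.resize(a,(480,400),interpolation=2),cv2.resize(b,(400,400),interpolation=2)])[:, :800])
c=pickle.load(open("t4.pkl","rb"));s=pickle.load(open("s4.pkl","rb"))
p,R,o=cur();X=R.as_matrix()
tip=p+.008*X[:,0]
for n,q in(("tip",tip),("lead",tip-.015*X[:,2]),("trail",tip+.015*X[:,2]),("bodyup",tip-.07*X[:,0]-.095*X[:,2]),("bodylo",tip-.07*X[:,0]+.095*X[:,2])): print(n,q.round(3),proj(c,q).round(),proj(s,q).round())
```

```text
tip [ 0.486 -0.036  0.027] [396. 276.] [357. 310.]
lead [ 0.485 -0.025  0.037] [391. 276.] [351. 301.]
trail [ 0.486 -0.047  0.016] [402. 276.] [363. 319.]
bodyup [ 0.484 -0.018  0.143] [394. 269.] [348. 242.]
bodylo [ 0.493 -0.152  0.009] [465. 270.] [428. 361.]
```

View pics/z4.png

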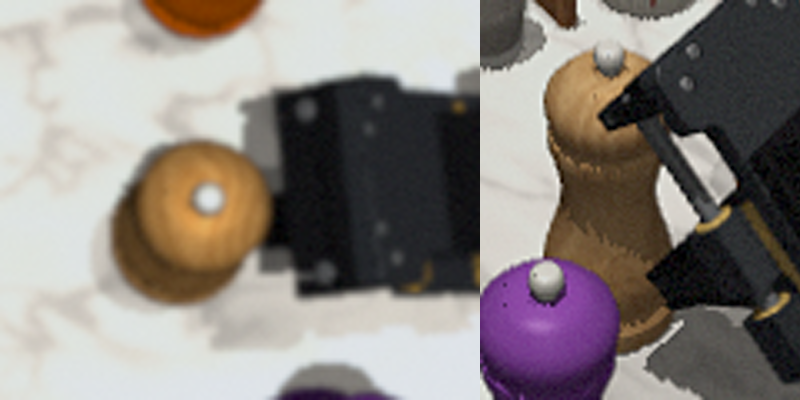

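```bash
cat >> look.py <<'E'
def mill(k,est=None):
    t=pickle.load(open(f"t{k}.pkl","rb")) if k else pickle.load(open("top0.pkl","rb"))
    s=pickle.load(open(f"s{k}.pkl","rb")) if k else pickle.load(open("scene0.pkl","rb"))
    est=np.array(est if est is not None else (.485,-.017,.141)); out=[]
    for c in(t,s):
        u,v=proj(c,est).round().astype(int); im=np.array(c["pixels"]).astype(int)
        w=9; P=im[v-w:v+w+1,u-w:u+w+1]; sat=P.max(2)-P.min(2); m=((sat<25)&(P.mean(2)>140)).astype(np.uint8)
        n,l,st,ce=cv2.connectedComponentsWithStats(m)
        ok=[i for i in range(1,n) if 6<st[i,4]<100]
        if not ok: print("noknob");return None
        i=min(ok,key=lambda i:np.linalg.norm(ce[i]-w)); out.append(ce[i]+[u-w,v-w])
    X,e=tri(ray(t,out[0]),ray(s,out[1])); print(k,"knob px",np.round(out,1).tolist(),"xyz",X.round(4),"gap",round(e,4)); return X
E
python3 -c "
from look import *
for k in (0,1,2,3,4): mill(k)"
```

```text
noknob
noknob
noknob
noknob
noknob
```

```bash
sed -i 's/sat<25)&(P.mean(2)>140/sat<45)\&(P.mean(2)>130/' look.py; python3 -c "
from look import *
for k in (0,1,2,3,4): mill(k)
t=pickle.load(open('top0.pkl','rb'));im=np.array(t['pixels']).astype(int)[262:278,384:400];print(im.mean(2).astype(int));print(im.max(2)-im.min(2))"
```

```text
noknob
noknob
noknob
noknob
noknob
[[106 106 108 106 111 116 119 125 128 125 118 112 110 111 106  99]
 [109 106 109 110 116 115 121 124 127 129 122 118 114 113 110 106]
 [112 113 114 116 118 118 117 123 127 131 127 120 115 119 117 111]
 [114 116 118 121 120 116 119 130 135 136 129 123 116 120 123 118]
 [118 120 122 123 116 120 136 152 157 152 139 126 121 123 123 120]
 [118 120 123 116 112 133 164 184 189 182 162 140 125 127 128 123]
 [120 124 124 115 117 151 187 202 207 201 184 154 133 131 129 122]
 [123 123 120 113 121 160 195 209 212 207 191 159 137 133 129 120]
 [125 122 117 106 114 153 190 206 210 205 187 157 135 133 127 120]
 [126 127 118 106 106 134 168 188 194 190 169 142 133 132 129 121]
 [130 129 125 118 111 118 137 153 161 157 140 132 131 133 125 120]
 [130 131 131 131 123 118 116 125 133 131 124 127 133 133 126 123]
 [130 133 135 137 136 132 129 131 132 127 128 131 136 131 127 124]
 [128 131 136 138 142 144 145 146 142 139 133 135 137 130 126 123]
 [125 130 133 137 140 146 150 149 147 139 136 137 132 125 121 119]
 [120 124 129 134 138 144 145 147 141 132 133 133 124 118 11
[... 380 characters left out ...]
  11  21  52  91 110 112 108]
 [113 115 111  88  38  11   7   5   5   5  10  31  75 106 113 110]
 [115 117 110  81  35  10   2   9  10   5   7  21  65 105 112 110]
 [116 117 109  77  31   9   3  10  10   5   5  24  70 106 114 111]
 [118 118 113  90  47  16   5   2   3   3  11  38  86 112 113 111]
 [117 122 120 110  84  43  19  13  10  15  30  64 104 116 115 113]
 [120 126 127 126 114  87  58  46  44  54  71  99 115 118 115 111]
 [117 123 128 130 128 118 103  94  95 103 110 116 120 118 114 111]
 [113 120 125 128 132 128 123 119 120 123 125 121 119 117 112 109]
 [107 114 121 128 131 130 128 122 125 123 124 122 118 115 112 107]
 [105 108 114 120 125 126 125 123 123 123 120 117 114 108 105 102]]
```

```bash
sed -i 's/sat<45)&(P.mean(2)>130/sat<42)\&(P.mean(2)>85/; s/w=9;/w=8;/' look.py; python3 -c "
from look import *
for k in (0,1,2,3,4): mill(k)
s=pickle.load(open('scene0.pkl','rb'));im=np.array(s['pixels']).astype(int)[234:252,338:360];print(im.mean(2).astype(int));print(im.max(2)-im.min(2))"
```

```text
noknob
noknob
noknob
noknob
noknob
[[189 213 210 209 209 209 210 208 210 210 210 211 212 210 210 208 204 195
  192 203 208 208]
 [211 211 208 208 208 209 208 207 209 209 210 212 211 212 210 211 206 200
  195 202 208 209]
 [208 208 206 208 207 208 207 210 210 203 203 204 211 212 209 211 209 206
  199 198 202 208]
 [204 204 205 207 206 206 208 190 203 196 198 198 202 195 210 211 208 208
  199 189 193 206]
 [197 198 199 202 206 206 198 185 197 197 201 199 199 189 192 208 210 206
  202 189 191 204]
 [202 200 200 201 180 186 165 182 200 200 200 198 199 192 162 177 199 209
  203 194 194 204]
 [213 174 181 165 144 141 135 178 203 210 212 210 195 181 145 113 161 171
  174 189 194 198]
 [168 133 151 132 136 119 106 167 191 202 179 200 184 162 129  97 140 132
  137 149 167 185]
 [118 132 137 134 138 119 104 146 155 173 146 169 154 137 108 115 148 145
  138 128 126 141]
 [137 139 137 135 137 131 105 125 133 143 141 137 129 116  96 141 148 146
  143 135 124 114]
 [139 140 137 138 138 127 107  89 116 120 120 118 104  94  66 115 151 148
  138 131 128 123]
 [139 136 135 136 136 114  77  53  80  88 
[... 1152 characters left out ...]
40 22 11]
 [86 85 88 89 88 75  2  7 12 10 12 10 13  9  6 70 89 85 86 85 68 38]
 [85 88 88 89 89 85 13  7 10 12  9  9 11  7  7 85 88 86 83 84 85 81]
 [84 85 90 89 89 87 62  5  5  8  8  6  6  6 13 76 87 85 87 87 84 82]
 [84 89 91 88 91 81 64 11  5  6  7  4  4  5 52 82 87 85 88 86 84 83]
 [88 85 89 89 89 89 66 72  2  3  5  6  2 20 55 89 87 86 87 83 85 82]
 [84 84 91 89 89 87 80 83 68 12 11 11 20 46 83 88 87 86 86 84 84 80]
 [85 86 85 85 88 87 83 86 86 83 69 42 85 86 87 86 84 85 85 85 82 85]
 [83 86 88 83 88 88 88 89 86 89 88 81 87 86 86 83 87 86 87 87 87 84]
 [85 85 85 85 86 89 88 88 89 87 86 87 85 90 87 88 90 87 86 85 82 83]
 [83 85 85 86 87 91 87 88 87 85 88 88 91 91 89 90 85 86 83 84 82 81]]
```

```bash
cat >> look.py <<'E'
def mill(k,est=(.485,-.017,.139)):
    t=pickle.load(open(f"t{k}.pkl" if k else "top0.pkl","rb")); u,v=proj(t,est).round().astype(int); w=9
    P=np.array(t["pixels"]).astype(int)[v-w:v+w+1,u-w:u+w+1]; m=(((P.max(2)-P.min(2))<40)&(P.mean(2)>140)).astype(np.uint8)
    n,l,st,ce=cv2.connectedComponentsWithStats(m); ok=[i for i in range(1,n) if 8<st[i,4]<90]
    if not ok: print("noknob",st); return
    i=min(ok,key=lambda i:np.linalg.norm(ce[i]-w)); q=ce[i]+[u-w,v-w]
    X=onz(t,q,.139); r=X[:2]-[.489,.1535]; print(k,"knob px",q.round(2),"top xy",X[:2].round(4)); return X
E
python3 -c "
from look import *
for k in (0,1,2,3,4): mill(k)"
```

```text
0 knob px [392.13 269.13] top xy [ 0.4851 -0.0162]
1 knob px [392.13 269.13] top xy [ 0.4851 -0.0162]
2 knob px [391.97 269.13] top xy [ 0.4851 -0.016 ]
3 knob px [391.81 269.07] top xy [ 0.4852 -0.0157]
4 knob px [391.81 269.07] top xy [ 0.4852 -0.0157]
```

Run:
```python
from g import *
c=pickle.load(open("t4.pkl","rb"));s=pickle.load(open("s4.pkl","rb"))
for a,b in (((411,292),(347.5,259.5)),((411,245),(376,227))): print(tri(ray(c,a),ray(s,b)))
p,R,o=cur();X=R.as_matrix();tip=p+.008*X[:,0]
P=tri(ray(c,(411,292)),ray(s,(347.5,259.5)))[0]
print("in tool frame rel tip",R.inv().apply(P-tip))
a=cv2.imread("pics/t4.png")[215:335,380:540];b=cv2.imread("pics/s4.png")[215:375,310:470]
cv2.imwrite("pics/y4t.png",cv2.resize(a,(800,600),interpolation=2));cv2.imwrite("pics/y4s.png",cv2.resize(b,(600,600),interpolation=2))
```

```text
(array([ 0.45301864, -0.04226187,  0.15023874]), np.float64(0.00606793114814135))
(array([ 0.51496912, -0.04021831,  0.16156098]), np.float64(0.004280000545564507))
in tool frame rel tip [-0.09033709 -0.0329534  -0.08452881]
```

View pics/y4t.png

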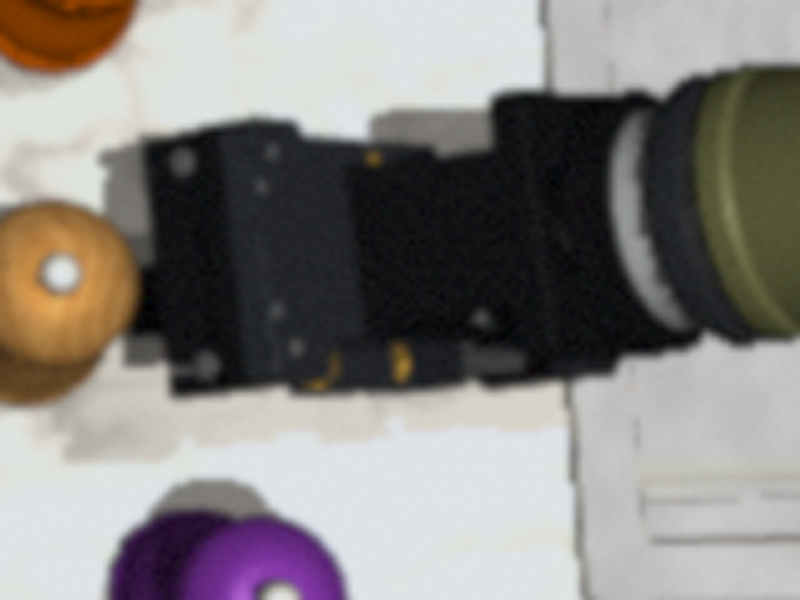

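View pics/y4s.png

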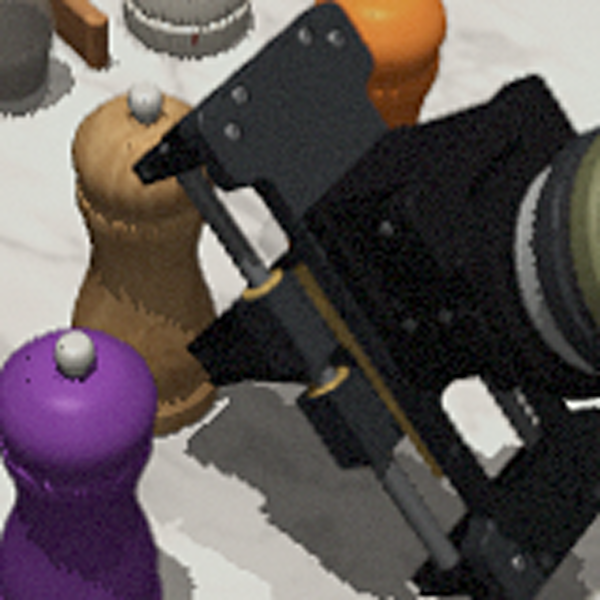

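{"method": "drive_tool", "body": {"offset": [[0.002, 0, -0.002], [0.004, 0, -0.004], [0.006, 0, -0.006], [0.008, 0, -0.008], [0.01, 0, -0.01], [0.01, 0, -0.01]], "angular": [[0, 0, 0], [0, 0, 0], [0, 0, 0], [0, 0, 0], [0, 0, 0], [0, 0, 0]]}}

```text
time_s: 4.88
tool_pos: [0.4849, -0.0272, 0.0322]
tool_rot: [-180.0, 45.0, 93.9]
force: [0.1, -1.0, 0.4]
grip_width: 0.0005
```

```bash
python3 -c "
from look import *
look(5);mill(5)
b=cv2.imread('pics/s5.png')[215:375,310:470]
cv2.imwrite('pics/y5s.png',cv2.resize(b,(600,600),interpolation=2))"
```

```text
tip [ 0.48450204 -0.02168391  0.02650675] [-0.0739754  -0.67493793  0.58372005] 4.975
5 knob px [384.89 270.  ] top xy [ 0.4841 -0.0057]
```

View pics/y5s.png

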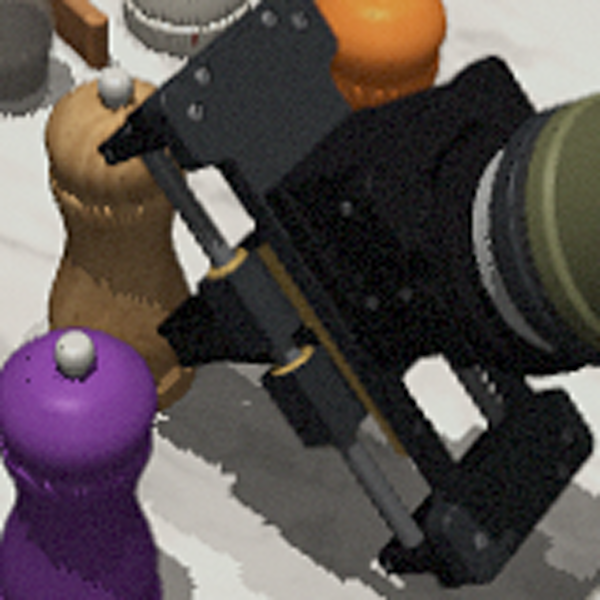

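{"method": "drive_tool", "body": {"offset": [[0.0025, 0, -0.0025], [0.006, 0, -0.006], [0.01, 0, -0.01], [0.014, 0, -0.014], [0.018, -0.0005, -0.018], [0.022, -0.0005, -0.022], [0.026, -0.001, -0.026], [0.03, -0.001, -0.03], [0.034, -0.001, -0.034], [0.034, -0.001, -0.034]], "angular": [[0, 0, 0], [0, 0, 0], [0, 0, 0], [0, 0, 0], [0, 0, 0], [0, 0, 0], [0, 0, 0], [0, 0, 0], [0, 0, 0], [0, 0, 0]]}}

```text
time_s: 6.22
tool_pos: [0.4803, 0.0214, 0.0322]
tool_rot: [-179.9, 45.0, 94.0]
force: [0.6, -0.3, -0.3]
grip_width: 0.0003
```

```bash
python3 -c "
from look import *
look(6);mill(6,(.480,.042,.139))"
```

```text
tip [0.48004394 0.02654653 0.02645221] [-0.3109586   0.08720621  0.10975142] 6.325
6 knob px [350.64 271.84] top xy [0.4825 0.044 ]
```

View pics/v6.png

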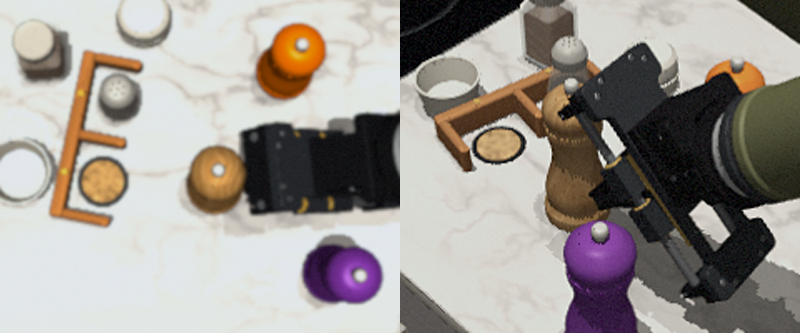

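```bash
python3 -c "
from look import *
plan((.4872,.012,.0265),99,45,-1)"
```

```text
off [-0.0106  0.0066  0.0106] ang [-0.0633  0.0001 -0.0621] deg 5.1 dist 0.016
```

{"method": "drive_tool", "body": {"offset": [[-0.008, 0, 0.008], [-0.0106, 0.003, 0.0106], [-0.0106, 0.0066, 0.0106], [-0.0106, 0.0066, 0.0106]], "angular": [[0, 0, 0], [-0.03, 0, -0.03], [-0.063, 0, -0.062], [-0.063, 0, -0.062]]}}

```text
time_s: 6.82
tool_pos: [0.4892, 0.0072, 0.0323]
tool_rot: [179.9, 45.0, 99.1]
force: [0.9, -0.2, -0.3]
grip_width: 0.0005
```

```bash
python3 -c "
from look import *
p,R,o=cur();print(p+.008*R.as_matrix()[:,0])
d=np.array([-.156,.988,0]); X=np.array([.4825,.044,0])
plan(tuple(X+d*(.053-.0165)+[0,0,.0265]),99,45,-1)"
```

```text
[0.48831182 0.01275927 0.02660384]
off [ 0.0484 -0.0007 -0.0482] ang [ 0.0022 -0.0006  0.0007] deg 0.1 dist 0.068
```

{"method": "drive_tool", "body": {"offset": [[0.006, 0, -0.006], [0.011, 0, -0.011], [0.016, 0, -0.016], [0.021, 0, -0.021], [0.026, 0, -0.026], [0.031, -0.0007, -0.031], [0.036, -0.0007, -0.036], [0.041, -0.0007, -0.041], [0.046, -0.0007, -0.046], [0.048, -0.0007, -0.048]], "angular": [[0, 0, 0], [0, 0, 0], [0, 0, 0], [0, 0, 0], [0, 0, 0], [0, 0, 0], [0, 0, 0], [0, 0, 0], [0, 0, 0], [0, 0, 0]]}}

```text
time_s: 8.07
tool_pos: [0.4775, 0.0748, 0.0324]
tool_rot: [179.9, 45.0, 99.1]
force: [-0.0, -2.2, 0.6]
grip_width: 0.0003
```

```bash
python3 -c "
from look import *
look(7);mill(7,(.476,.095,.139))"
```

```text
tip [0.47666471 0.08013335 0.02665161] [ 0.47680078 -0.02097009  0.12722373] 8.175
7 knob px [313.28 279.07] top xy [0.4732 0.0985]
```

View pics/v7.png

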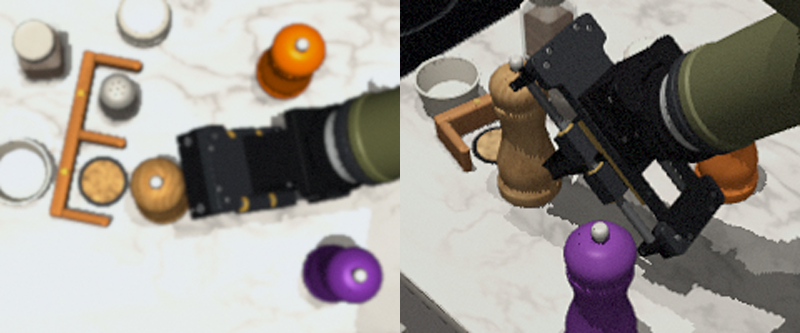

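```bash
python3 -c "
from look import *
plan((.4732,.066,.0265),90,45,-1)"
```

```text
off [-0.0093 -0.0066  0.0095] ang [ 0.1137 -0.0008  0.1123] deg 9.2 dist 0.015
```

{"method": "drive_tool", "body": {"offset": [[-0.008, 0, 0.008], [-0.0093, -0.003, 0.0095], [-0.0093, -0.0066, 0.0095], [-0.0093, -0.0066, 0.0095]], "angular": [[0, 0, 0], [0.055, 0, 0.055], [0.114, 0, 0.112], [0.114, 0, 0.112]]}}

```text
time_s: 8.68
tool_pos: [0.4722, 0.0593, 0.0319]
tool_rot: [-179.9, 45.0, 90.0]
force: [0.4, -1.1, -0.7]
grip_width: 0.0
```

```bash
python3 -c "
from look import *
look(8);mill(8,(.474,.098,.139))
M=np.array([.4732,.0985,.0265])
for f,az in((0,90),(.03,87),(.05,84)):
  m=M+f*np.array([.22,.9755,0]); h=np.array([np.cos(np.radians(az)),np.sin(np.radians(az)),0]); plan(m-.018*h,az,45,-1)"
```

```text
tip [0.4736845  0.06552796 0.02666688] [-0.97719206  0.51121876 -0.22617528] 8.775
8 knob px [314.8  278.89] top xy [0.4734 0.0963]
off [ 0.0107 -0.0005 -0.0105] ang [ 0.0004 -0.0006  0.0002] deg 0.0 dist 0.015
off [ 0.0314  0.0049 -0.0312] ang [ 0.0374 -0.0007  0.0372] deg 3.0 dist 0.045
off [ 0.0453  0.0081 -0.045 ] ang [ 0.0744 -0.0007  0.0743] deg 6.0 dist 0.064
```

View pics/v8.png

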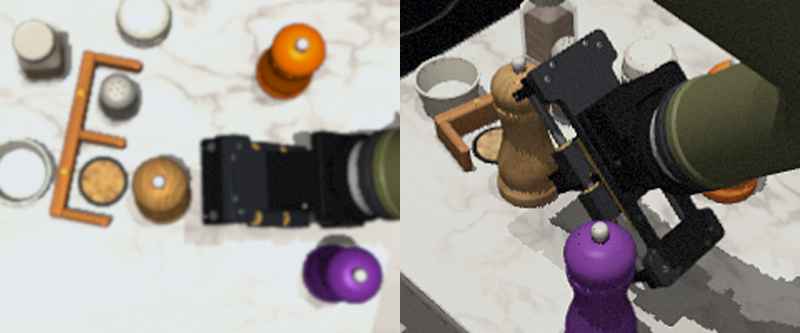

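{"method": "drive_tool", "body": {"offset": [[0.005, -0.0005, -0.005], [0.01, -0.0005, -0.01], [0.014, 0.0004, -0.014], [0.018, 0.0014, -0.018], [0.022, 0.0024, -0.022], [0.026, 0.0034, -0.026], [0.03, 0.0045, -0.03], [0.034, 0.0053, -0.034], [0.034, 0.0053, -0.034]], "angular": [[0, 0, 0], [0, 0, 0], [0.006, 0, 0.006], [0.012, 0, 0.012], [0.018, 0, 0.018], [0.025, 0, 0.025], [0.033, 0, 0.033], [0.042, 0, 0.042], [0.042, 0, 0.042]]}}

```text
time_s: 9.9
tool_pos: [0.4785, 0.1086, 0.0324]
tool_rot: [-180.0, 45.0, 86.7]
force: [-0.0, 0.0, 0.8]
grip_width: 0.0006
```

```bash
python3 -c "
from look import *
look(9);mill(9,(.481,.132,.139))
a=cv2.imread('pics/t9.png')[230:320,240:360];cv2.imwrite('pics/z9.png',cv2.resize(a,(800,600),interpolation=2))"
```

```text
tip [0.47903996 0.11386501 0.02666352] [ 0.14432061 -0.36003813 -0.19480059] 10.0
9 knob px [290.57 276.64] top xy [0.4775 0.1314]
```

View pics/v9.png

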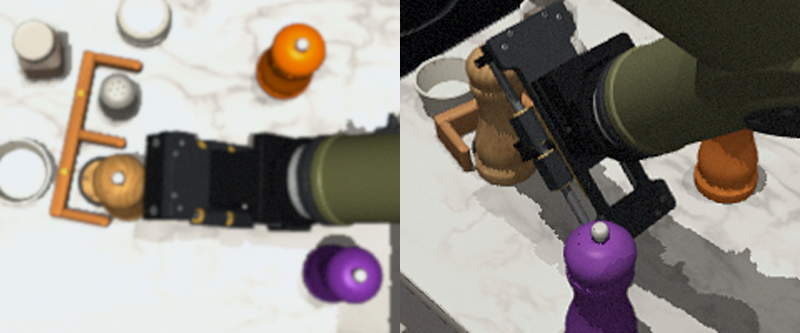

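View pics/z9.png

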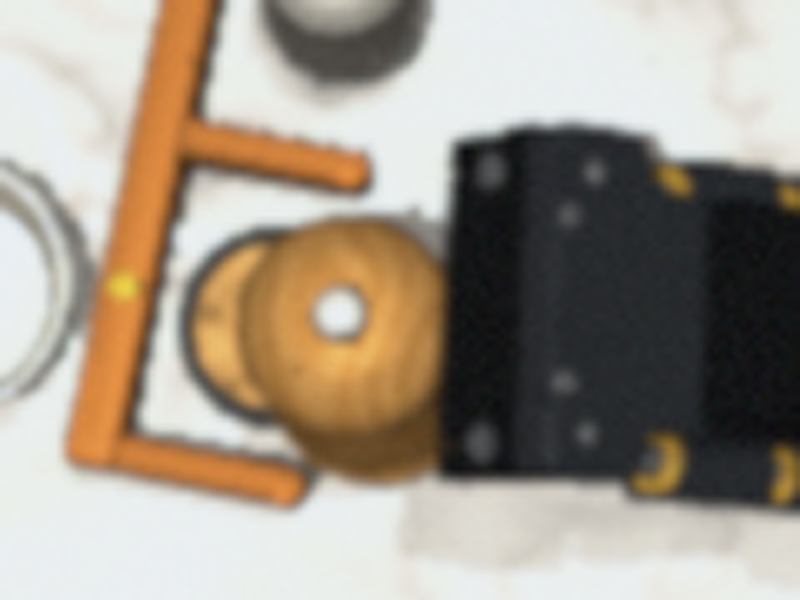

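```bash
python3 -c "
from look import *
plan((.4846,.131,.0265),84,45,-1)
plan((.4865,.137,.0265),84,45,-1)"
```

```text
off [ 0.0125  0.0043 -0.0122] ang [ 0.0325 -0.0008  0.0328] deg 2.6 dist 0.018
off [ 0.0168  0.0058 -0.0165] ang [ 0.0325 -0.0008  0.0328] deg 2.6 dist 0.024
```

{"method": "drive_tool", "body": {"offset": [[0.003, 0.001, -0.003], [0.006, 0.002, -0.006], [0.009, 0.003, -0.009], [0.0125, 0.0043, -0.0123], [0.0125, 0.0043, -0.0123]], "angular": [[0.008, 0, 0.008], [0.016, 0, 0.016], [0.024, 0, 0.024], [0.032, 0, 0.032], [0.032, 0, 0.032]]}}

```text
time_s: 10.62
tool_pos: [0.4841, 0.1259, 0.0324]
tool_rot: [180.0, 44.9, 84.1]
force: [0.1, -1.3, -0.7]
grip_width: 0.0004
```

```bash
python3 -c "
from look import *
look(10);mill(10,(.482,.148,.139))
a=cv2.imread('pics/t10.png')[230:320,240:360];cv2.imwrite('pics/z10.png',cv2.resize(a,(800,600),interpolation=2))"
```

```text
tip [0.4844501  0.13125671 0.02646588] [ 0.35817621 -1.24562458 -0.7812843 ] 10.725
10 knob px [276.67 277.  ] top xy [0.4774 0.1517]
```

View pics/z10.png

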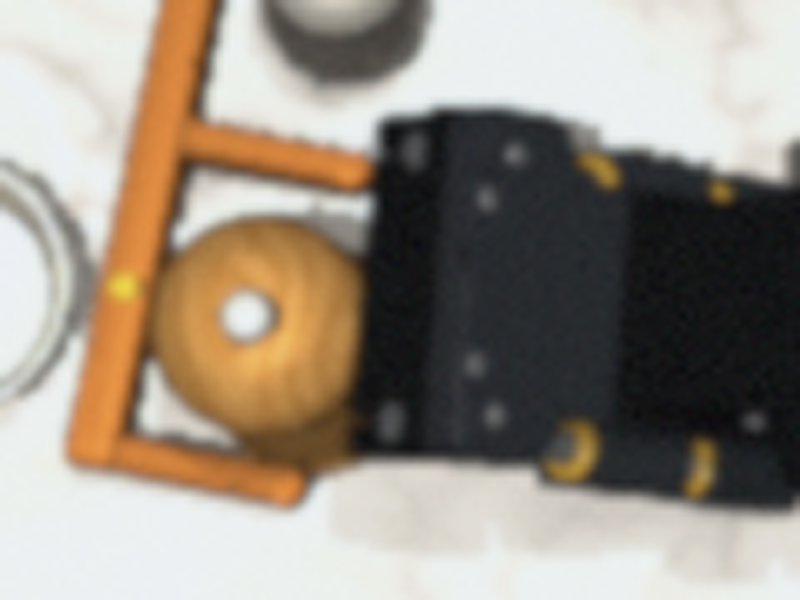

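View pics/v10.png

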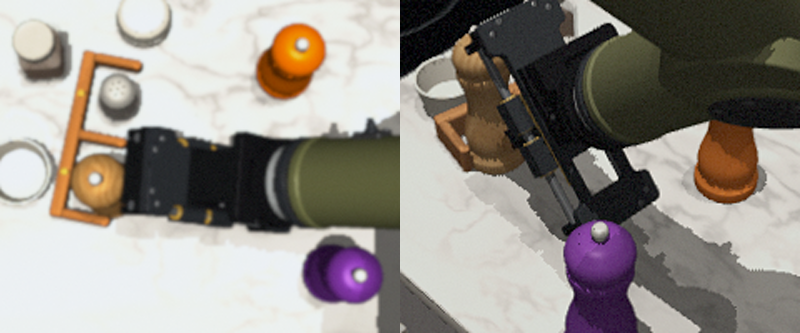

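{"method": "drive_tool", "body": {"offset": [[-0.006, 0, 0.006], [-0.012, 0, 0.012], [-0.012, 0, 0.012]], "angular": [[0, 0, 0], [0, 0, 0], [0, 0, 0]]}}

```text
time_s: 11.1
tool_pos: [0.4823, 0.1077, 0.0319]
tool_rot: [-179.9, 45.0, 84.0]
force: [-0.4, -0.3, 0.1]
grip_width: 0.0
```

```bash
python3 -c "
from look import *
look(11);mill(11,(.482,.148,.139))
a=cv2.imread('pics/t11.png')[230:320,240:360];cv2.imwrite('pics/z11.png',cv2.resize(a,(800,600),interpolation=2))"
```

```text
tip [0.48266052 0.11426226 0.02644176] [ 0.82449288 -0.12280311 -0.46640207] 11.2
11 knob px [279.81 274.93] top xy [0.4804 0.1471]
```

View pics/z11.png

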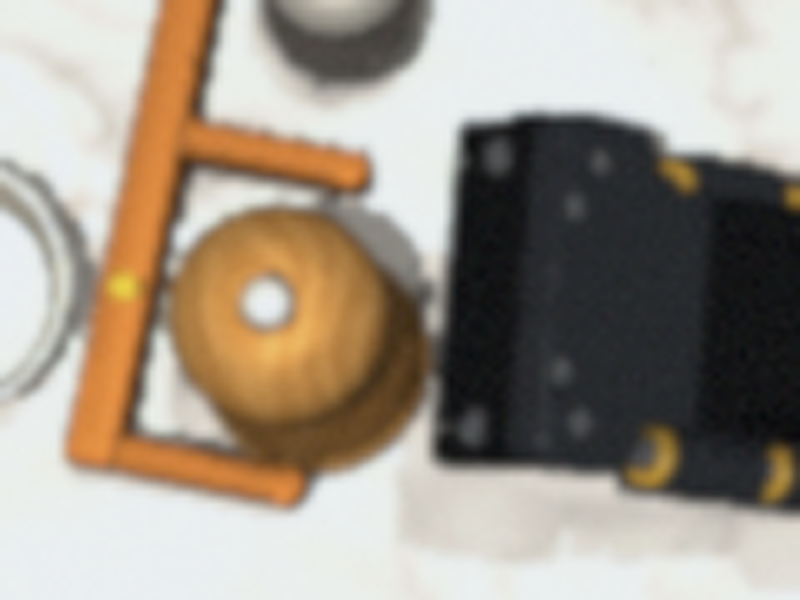

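View pics/s11.png

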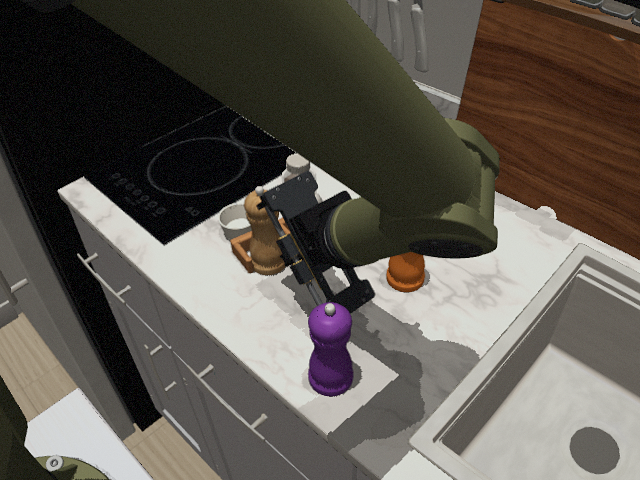

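```bash
python3 -c "
from look import *
plan((.460,.099,.018),95,45,-1)"
```

```text
off [-0.0064 -0.0199  0.0183] ang [-0.1354 -0.0011 -0.1347] deg 10.9 dist 0.028
```

{"method": "drive_tool", "body": {"offset": [[-0.006, 0, 0.006], [-0.0064, -0.008, 0.012], [-0.0064, -0.015, 0.016], [-0.0064, -0.0199, 0.0183], [-0.0064, -0.0199, 0.0183]], "angular": [[-0.03, 0, -0.03], [-0.06, 0, -0.06], [-0.1, 0, -0.1], [-0.135, 0, -0.135], [-0.135, 0, -0.135]]}}

```text
time_s: 11.82
tool_pos: [0.4606, 0.0937, 0.0235]
tool_rot: [-180.0, 44.9, 95.1]
force: [-0.2, 0.1, 0.3]
grip_width: 0.0
```

```bash
python3 -c "
from look import *
look(12);mill(12,(.480,.147,.139))
d=np.array([.309,.951,0])
for f in (.008,.012,.017): plan(np.array([.460,.099,.018])+f*d,95,45,-1)"
```

```text
tip [0.4599478  0.0993183  0.01801298] [ 0.83821867  0.47509494 -0.25609559] 11.925
12 knob px [279.37 274.74] top xy [0.4806 0.1477]
off [ 0.005   0.0031 -0.005 ] ang [-0.0001 -0.0015  0.0006] deg 0.1 dist 0.008
off [ 0.0076  0.0047 -0.0076] ang [-0.0001 -0.0015  0.0006] deg 0.1 dist 0.012
off [ 0.0109  0.0067 -0.0108] ang [-0.0001 -0.0015  0.0006] deg 0.1 dist 0.017
```

View pics/v12.png

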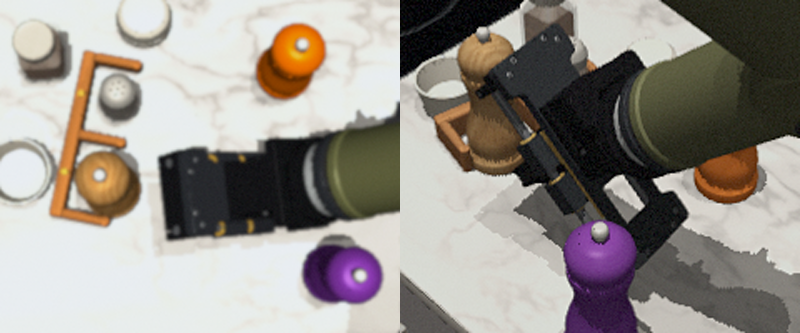

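{"method": "drive_tool", "body": {"offset": [[0.002, 0.0012, -0.002], [0.004, 0.0025, -0.004], [0.006, 0.0037, -0.006], [0.008, 0.005, -0.008], [0.0095, 0.006, -0.0095], [0.0095, 0.006, -0.0095]], "angular": [[0, 0, 0], [0, 0, 0], [0, 0, 0], [0, 0, 0], [0, 0, 0], [0, 0, 0]]}}

```text
time_s: 12.68
tool_pos: [0.4652, 0.1078, 0.0237]
tool_rot: [-180.0, 44.9, 95.1]
force: [0.5, -0.1, 0.5]
grip_width: 0.0008
```

```bash
python3 -c "
from look import *
look(13);mill(13,(.480,.147,.139))
a=cv2.imread('pics/t13.png')[230:320,240:360];cv2.imwrite('pics/z13.png',cv2.resize(a,(800,600),interpolation=2))"
```

```text
tip [0.46474923 0.11312655 0.01798329] [-0.23414447  0.97425618 -0.30082781] 12.775
13 knob px [279.42 274.8 ] top xy [0.4806 0.1476]
```

View pics/z13.png

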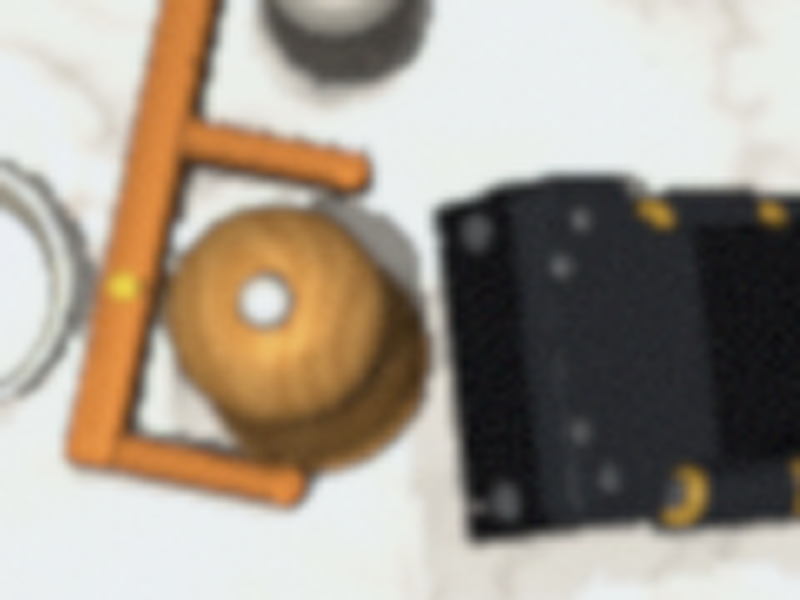

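{"method": "drive_tool", "body": {"offset": [[0.0015, 0.001, -0.0015], [0.003, 0.002, -0.003], [0.0045, 0.003, -0.0045], [0.006, 0.0037, -0.006], [0.006, 0.0037, -0.006]], "angular": [[0, 0, 0], [0, 0, 0], [0, 0, 0], [0, 0, 0], [0, 0, 0]]}}

```text
time_s: 13.4
tool_pos: [0.4681, 0.1165, 0.0237]
tool_rot: [-180.0, 44.9, 95.1]
force: [-0.2, -1.0, 0.3]
grip_width: 0.0004
```

```bash
python3 -c "
from look import *
look(14);mill(14,(.480,.147,.139))
a=cv2.imread('pics/t14.png')[230:320,240:360];cv2.imwrite('pics/z14.png',cv2.resize(a,(800,600),interpolation=2))"
```

```text
tip [0.46768336 0.12191428 0.01797866] [-0.76143018  0.05619778  0.42713684] 13.5
14 knob px [279.35 274.91] top xy [0.4804 0.1477]
```

View pics/z14.png

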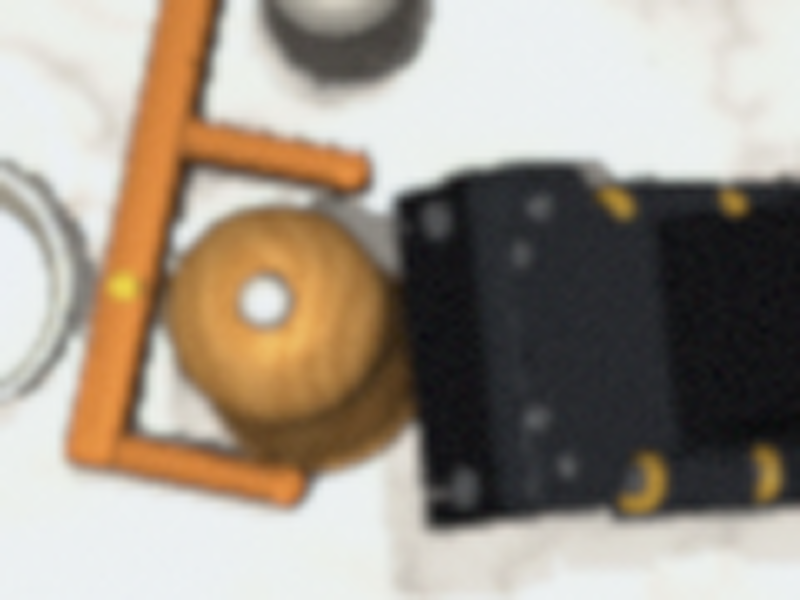

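{"method": "drive_tool", "body": {"offset": [[0.0015, 0.001, -0.0015], [0.003, 0.002, -0.003], [0.0045, 0.003, -0.0045], [0.006, 0.0037, -0.006], [0.006, 0.0037, -0.006]], "angular": [[0, 0, 0], [0, 0, 0], [0, 0, 0], [0, 0, 0], [0, 0, 0]]}}

```text
time_s: 14.12
tool_pos: [0.4714, 0.1249, 0.0237]
tool_rot: [-180.0, 44.9, 95.0]
force: [0.4, -1.6, 0.8]
grip_width: 0.0003
```

```bash
python3 -c "
from look import *
look(15);mill(15,(.480,.147,.139))
a=cv2.imread('pics/t15.png')[230:320,240:360];cv2.imwrite('pics/z15.png',cv2.resize(a,(800,600),interpolation=2))"
```

```text
tip [0.47091708 0.1304559  0.01802153] [-0.0094762  -1.06222152 -0.08964623] 14.225
15 knob px [278.07 274.81] top xy [0.4806 0.1496]
```

View pics/z15.png

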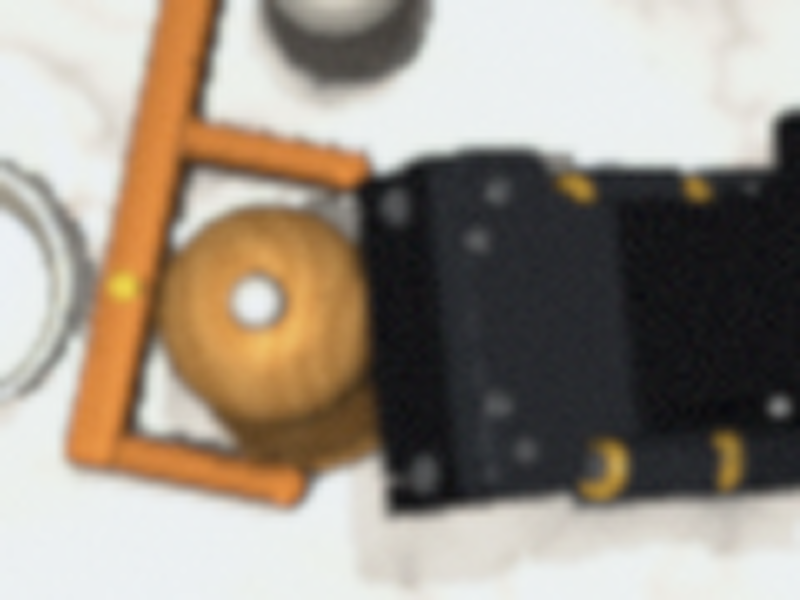

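View pics/v15.png

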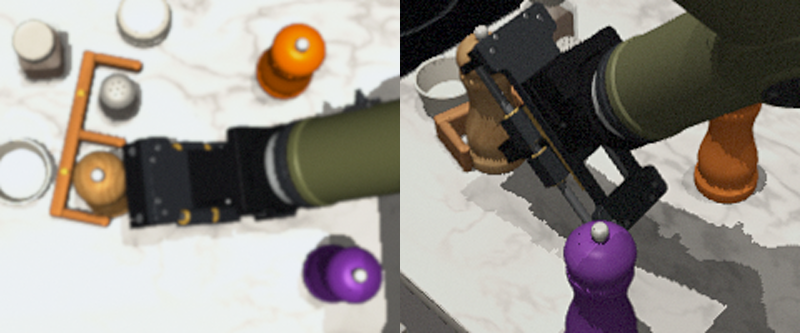

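{"method": "drive_tool", "body": {"offset": [[0.0015, 0.001, -0.0015], [0.003, 0.002, -0.003], [0.004, 0.003, -0.004], [0.004, 0.003, -0.004]], "angular": [[0, 0, 0], [0, 0, 0], [0, 0, 0], [0, 0, 0]]}}

```text
time_s: 14.72
tool_pos: [0.4744, 0.1307, 0.0238]
tool_rot: [180.0, 45.0, 94.9]
force: [2.0, -2.8, 0.4]
grip_width: 0.0002
```

```bash
python3 -c "
from look import *
look(16);mill(16,(.480,.15,.139))
a=cv2.imread('pics/t16.png')[230:320,240:360];cv2.imwrite('pics/z16.png',cv2.resize(a,(800,600),interpolation=2))"
```

```text
tip [0.47349699 0.13635989 0.01798432] [ 2.46716367 -1.66497313  0.84819616] 14.825
16 knob px [273.58 274.79] top xy [0.4808 0.1561]
```

View pics/z16.png

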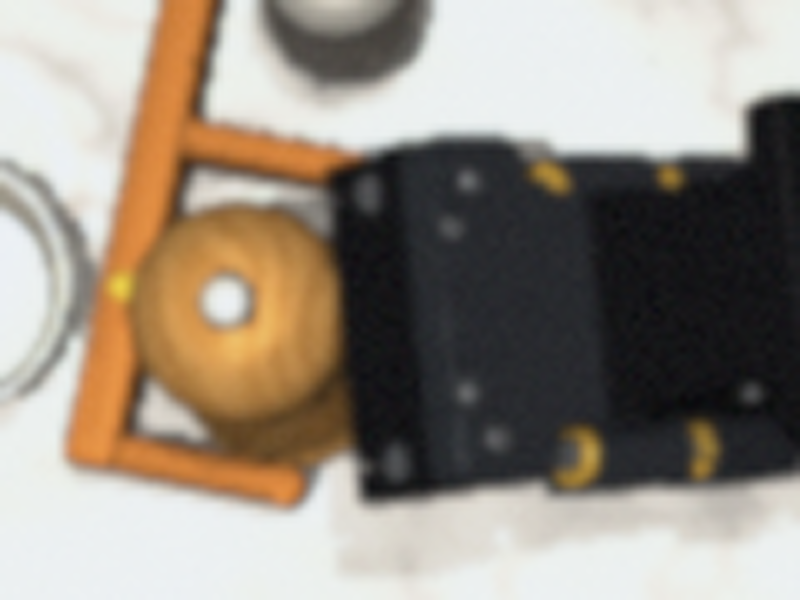

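{"method": "drive_tool", "body": {"offset": [[-0.006, -0.002, 0.006], [-0.015, -0.002, 0.015], [-0.03, 0, 0.03], [-0.045, 0, 0.045], [-0.05, 0, 0.05]], "angular": [[0, 0, 0], [0, 0, 0], [0, 0, 0], [0, 0, 0], [0, 0, 0]]}}

```text
time_s: 15.45
tool_pos: [0.4809, 0.0575, 0.0232]
tool_rot: [-180.0, 45.0, 94.8]
force: [0.1, 0.4, -0.2]
grip_width: -0.0001
```

```bash
python3 -c "
from look import *
look(17);mill(17,(.480,.15,.139))
a=cv2.imread('pics/t17.png')[230:320,240:360];cv2.imwrite('pics/z17.png',cv2.resize(a,(800,600),interpolation=2))
a=cv2.imread('pics/s17.png')[170:290,210:350];cv2.imwrite('pics/y17.png',cv2.resize(a,(700,600),interpolation=2))"
```

```text
tip [0.48008924 0.06453659 0.01775011] [ 0.07338524  0.26532207 -0.88129602] 15.55
17 knob px [274.81 273.93] top xy [0.482  0.1543]
```

View pics/z17.png

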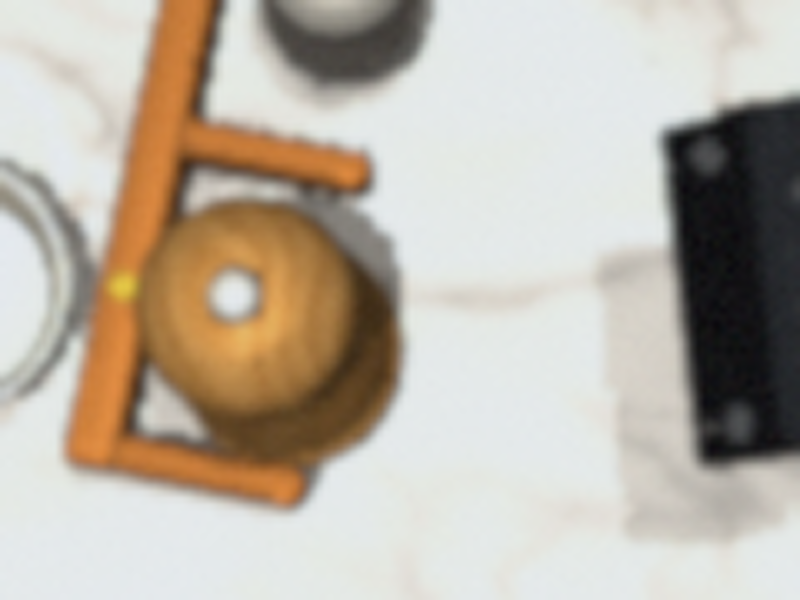

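View pics/y17.png

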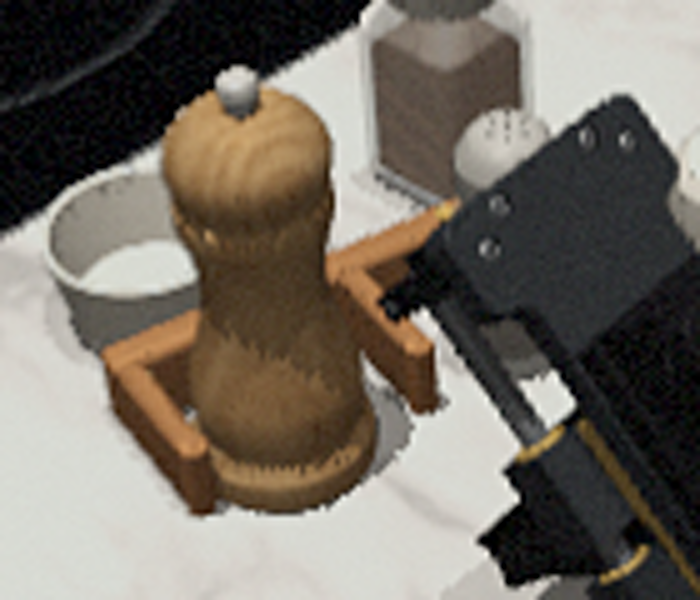

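```bash
python3 -c "
from look import *
plan((.474,.120,.017),90,45,-1)
plan((.477,.137,.017),90,45,-1)
plan((.478,.141,.017),90,45,-1)"
```

```text
off [ 0.04   -0.0018 -0.0389] ang [ 0.0599 -0.0007  0.0602] deg 4.9 dist 0.056
off [ 0.0518  0.0026 -0.0507] ang [ 0.0599 -0.0007  0.0602] deg 4.9 dist 0.073
off [ 0.0546  0.0039 -0.0534] ang [ 0.0599 -0.0007  0.0602] deg 4.9 dist 0.076
```

{"method": "drive_tool", "body": {"offset": [[0.012, -0.0018, -0.012], [0.025, -0.0018, -0.0245], [0.035, -0.0018, -0.034], [0.04, -0.0018, -0.039], [0.043, -0.0008, -0.042], [0.046, 0.0003, -0.045], [0.049, 0.0015, -0.048], [0.0518, 0.0026, -0.0507], [0.0518, 0.0026, -0.0507]], "angular": [[0.03, 0, 0.03], [0.06, 0, 0.06], [0.06, 0, 0.06], [0.06, 0, 0.06], [0.06, 0, 0.06], [0.06, 0, 0.06], [0.06, 0, 0.06], [0.06, 0, 0.06], [0.06, 0, 0.06]]}}

```text
time_s: 16.68
tool_pos: [0.4772, 0.1314, 0.0227]
tool_rot: [180.0, 45.0, 90.0]
force: [0.9, 0.6, 0.1]
grip_width: 0.0006
```

```bash
python3 -c "
from look import *
look(18);mill(18,(.480,.153,.139));plan((.478,.141,.017),90,45,-1)"
```

```text
tip [0.47704318 0.13692108 0.0170255 ] [ 0.11546731 -0.264711    1.51471328] 16.775
18 knob px [274.48 273.91] top xy [0.482  0.1548]
off [ 0.0029  0.001  -0.0029] ang [-0.0002 -0.0007  0.0001] deg 0.0 dist 0.004
```

View pics/v18.png

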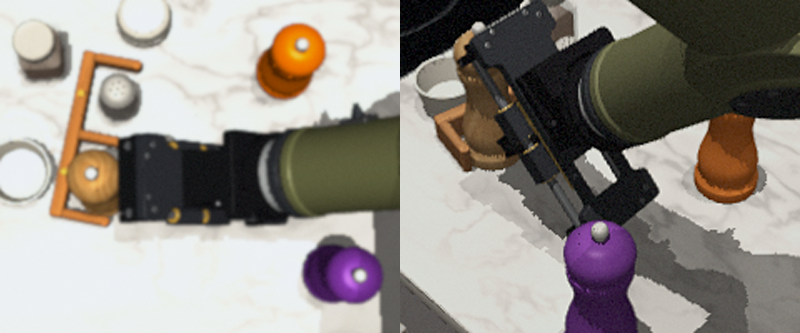

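Barely touching; press 2 to 3 mm further and read the force.

{"method": "drive_tool", "body": {"offset": [[0.001, 0.0004, -0.001], [0.0018, 0.0008, -0.0018], [0.0018, 0.0008, -0.0018]], "angular": [[0, 0, 0], [0, 0, 0], [0, 0, 0]]}}

```text
time_s: 17.15
tool_pos: [0.4782, 0.1336, 0.0228]
tool_rot: [180.0, 45.0, 90.0]
force: [0.9, -1.5, 2.1]
grip_width: 0.0002
```

```bash
python3 -c "
from look import *
look(19);mill(19,(.480,.153,.139))"
```

```text
tip [0.47818002 0.13924952 0.01709299] [ 0.91955428 -1.53623041  0.97894713] 17.25
19 knob px [272.59 273.98] top xy [0.482  0.1576]
```

{"method": "drive_tool", "body": {"offset": [[0.001, 0.0004, -0.001], [0.0014, 0.0006, -0.0014], [0.0014, 0.0006, -0.0014]], "angular": [[0, 0, 0], [0, 0, 0], [0, 0, 0]]}}

```text
time_s: 17.62
tool_pos: [0.4791, 0.1354, 0.0228]
tool_rot: [179.9, 45.0, 89.9]
force: [0.8, -2.5, 1.0]
grip_width: 0.0001
```

```bash
python3 -c "
from look import *
look(20);mill(20,(.480,.153,.139))"
```

```text
tip [0.47906089 0.14113369 0.01713636] [ 0.42346237 -2.22481501  2.09028722] 17.725
20 knob px [271.02 273.88] top xy [0.4822 0.1598]
```

{"method": "drive_tool", "body": {"offset": [[-0.003, 0, 0.003], [-0.008, 0, 0.008], [-0.02, 0, 0.02], [-0.04, 0, 0.04], [-0.055, 0, 0.055], [-0.055, 0, 0.055]], "angular": [[0, 0, 0], [0, 0, 0], [0, 0, 0], [0, 0, 0], [0, 0, 0], [0, 0, 0]]}}

```text
time_s: 18.48
tool_pos: [0.4799, 0.0545, 0.0224]
tool_rot: [179.9, 45.0, 89.6]
force: [-1.0, 0.2, -0.5]
grip_width: 0.0006
```

```bash
python3 -c "
from look import *
look(21);mill(21,(.480,.153,.139))
a=cv2.imread('pics/t21.png')[230:320,240:360];cv2.imwrite('pics/z21.png',cv2.resize(a,(800,600),interpolation=2))"
```

```text
tip [0.47898169 0.06341139 0.01719921] [ 0.05543933  0.79013014 -0.52626085] 18.575
21 knob px [272.   273.24] top xy [0.4831 0.1584]
```

View pics/z21.png

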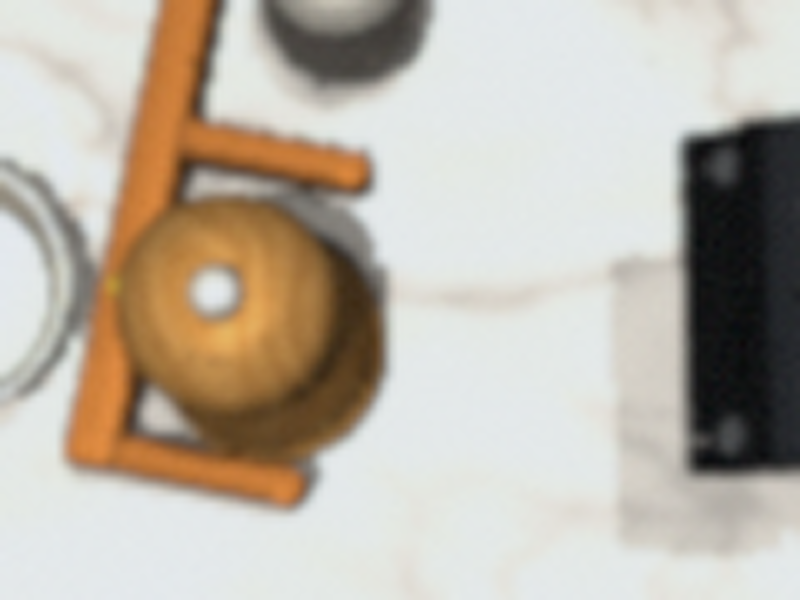

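View pics/v21.png

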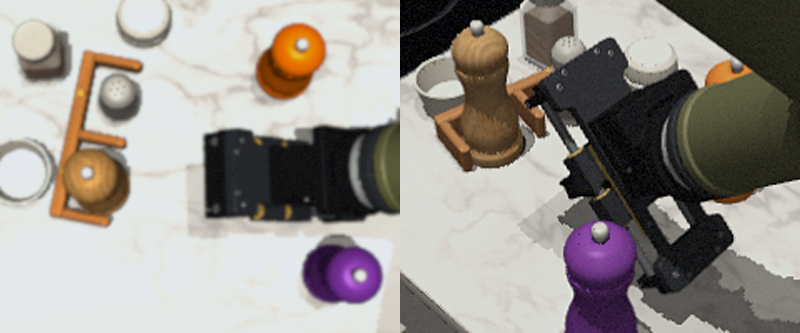

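```bash
python3 -c "
from look import *
plan((.479,.136,.016),90,45,-1)
plan((.480,.143,.016),90,45,-1)"
```

```text
off [ 0.0522 -0.0001 -0.0504] ang [-0.0007 -0.0011 -0.0012] deg 0.1 dist 0.073
off [ 0.0572  0.0009 -0.0554] ang [-0.0007 -0.0011 -0.0012] deg 0.1 dist 0.08
```

{"method": "drive_tool", "body": {"offset": [[0.015, 0, -0.015], [0.03, 0, -0.029], [0.045, 0, -0.0435], [0.052, 0, -0.0504], [0.0545, 0.0005, -0.0528], [0.0572, 0.001, -0.0554], [0.0572, 0.001, -0.0554]], "angular": [[0, 0, 0], [0, 0, 0], [0, 0, 0], [0, 0, 0], [0, 0, 0], [0, 0, 0], [0, 0, 0]]}}

```text
time_s: 19.45
tool_pos: [0.4807, 0.1367, 0.0217]
tool_rot: [179.9, 45.0, 89.8]
force: [0.3, 0.4, -0.4]
grip_width: 0.0006
```

```bash
python3 -c "
from look import *
look(22);mill(22,(.482,.157,.139))"
```

```text
tip [0.48047847 0.14241785 0.01595467] [ 0.11895409 -0.31501463  0.74936575] 19.55
22 knob px [270.64 273.09] top xy [0.4833 0.1604]
```

{"method": "drive_tool", "body": {"offset": [[0.001, 0.0003, -0.001], [0.002, 0.0006, -0.002], [0.002, 0.0006, -0.002]], "angular": [[0, 0, 0], [0, 0, 0], [0, 0, 0]]}}

```text
time_s: 19.92
tool_pos: [0.4819, 0.1372, 0.0215]
tool_rot: [179.9, 45.1, 89.6]
force: [-1.7, -7.0, 4.6]
grip_width: 0.0004
```

```bash
python3 -c "
from look import *
look(23);mill(23,(.482,.157,.139))"
```

```text
tip [0.4819777  0.14289959 0.01580204] [-1.13285681 -7.39020975  3.498667  ] 20.025
23 knob px [270.33 272.72] top xy [0.4839 0.1608]
```

{"method": "drive_tool", "body": {"offset": [[-0.003, 0, 0.003], [-0.01, 0, 0.01], [-0.025, 0, 0.025], [-0.04, 0, 0.04], [-0.055, 0, 0.055], [-0.055, 0, 0.055]], "angular": [[0, 0, 0], [0, 0, 0], [0, 0, 0], [0, 0, 0], [0, 0, 0], [0, 0, 0]]}}

```text
time_s: 20.78
tool_pos: [0.4824, 0.0566, 0.0213]
tool_rot: [179.9, 45.1, 89.4]
force: [0.7, 0.1, -0.0]
grip_width: 0.0004
```

```bash
python3 -c "
from look import *
look(24);mill(24,(.482,.157,.139))
a=cv2.imread('pics/t24.png')[230:320,240:360];cv2.imwrite('pics/z24.png',cv2.resize(a,(800,600),interpolation=2))"
```

```text
tip [0.4815567  0.06522355 0.01597406] [ 0.30053326 -0.10984916  0.11869246] 20.875
24 knob px [270.64 272.9 ] top xy [0.4836 0.1604]
```

View pics/z24.png

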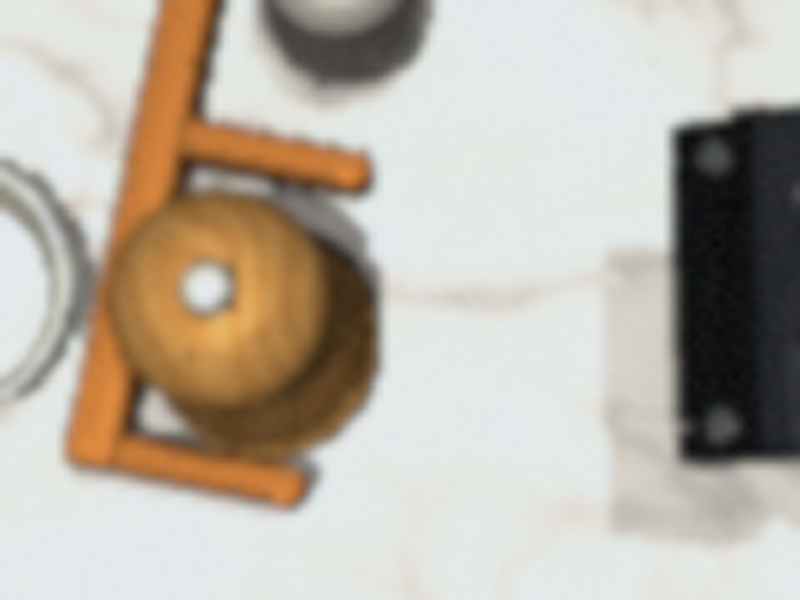

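View pics/v24.png

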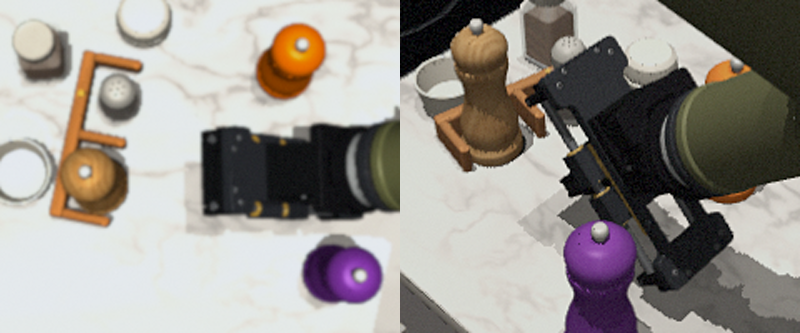

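```bash
python3 -c "
from h import *
print(sign_off())"
```

```text
the job is handed in; nothing more can be done
None
```

I pushed the wooden pepper mill across the worktop into the marked bay and up against the back rail, then handed the job in. I used the closed fingers, tool tilted 45°, with the tip first 27 mm and then 16–18 mm above the worktop.

**How it went:** The mill rubbed the outer bay wall and leaned about 2° on the way in. I backed off and finished with lower pushes. The last push stalled at about 7 N, and backing off moved the knob by less than 1 mm, so I take it to be against the rail.

**Last checks:**
- **Position:** Going by its foot, the mill is about 0–3 mm from home along the station's x axis and about 4 mm off the bay's centre line.
- **Disagreement:** The knob reads about 3 mm further towards the rail than the foot. The same bias was there before I moved anything, so I put it down to calibration rather than tilt.
- **Upright:** It looks upright in both views; I did not measure the angle separately.
- **Other things:** The salt shaker, timer, spice jar, ramekin and the two look-alikes nearby show no visible change in the pictures; I did not measure their positions.
- **Time:** About 21 s of the 48 s were used.

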